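# Shut and latch the wardrobe organiser

### The job

Close up the clear organiser using only closed fingers: push its raised lid fully shut, then press the orange latch fully down, and after it the blue latch fully down. Only push - do not lift the lid or pick anything up - and leave the egg, hanger, coat hook, pegs and tin where they are.

Things in the scene. Friction and masses are not known exactly. Their poses are not given: they have to be found in the camera images.
- organiser: clear polypropylene organiser box with a white rim, 180 (x) x 260 (y) x 110 mm high without the lid, fixed to the shelf. Origin: centre of its underside, on the shelf. Its x axis points from the front wall (with the latches) to the hinge wall, y along the wide side, z up; it is turned a little about z.
- lid_hinge (a point): middle of the lid's hinge line, on the top of the organiser's rear wall, 90 mm along the organiser's +x from its centre and 110 mm above the shelf. The hinge line runs along the organiser's y axis.
- lid_front (a point): middle of the front edge of the lid, on its upper face, 180 mm from the hinge line. The flip-top lid is a clear flat plate with a white border, 180 x 260 x 8 mm; shut, it lies on the rim with its upper face 118 mm above the shelf.
- lid (a joint): opening angle of the lid, rad: 0 = shut, growing as its front edge rises; starts at 0.4 to 0.75. The stiff hinge (about 0.25 N m of friction) holds the lid where it is left; pushing down on its upper face shuts it with a few newtons.
- orange_top (a point): centre of the flat top of the orange latch tab, 24 (front-back) x 34 mm, 136 mm above the shelf when up, 126 mm when fully down (still 10 mm above its housing). Its fixed white housing, 30 x 42 mm, top 116 mm above the shelf, is clipped outside the organiser's front wall, the one facing the robot. The two latches are 120 to 150 mm apart, either one left or right. Axes as the organiser's.
- orange_tab (a joint): how far the orange tab is pushed down, in m: 0 = fully up, 0.010 = fully down at its stop. It slides straight down against about 4 N of friction, has no spring and stays where it is left.
- blue_top (a point): centre of the flat top of the blue latch tab, 24 (front-back) x 34 mm, 136 mm above the shelf when up, 126 mm when fully down (still 10 mm above its housing). Its fixed white housing, 30 x 42 mm, top 116 mm above the shelf, is clipped outside the organiser's front wall, the one facing the robot. The two latches are 120 to 150 mm apart, either one left or right. Axes as the organiser's.
- blue_tab (a joint): how far the blue tab is pushed down, in m: 0 = fully up, 0.010 = fully down at its stop. It slides straight down against about 4 N of friction, has no spring and stays where it is left.
- egg: loose blue-glazed ceramic egg ornament standing upright, 55 mm across, 72 mm high, beside the organiser; origin at the centre of its foot
- coat_hook: loose steel double coat hook lying on its 100 x 22 mm back plate, 49 mm high, beside the organiser; origin under the plate's centre
- peg1: loose green plastic clothes peg lying flat, 75 x 15 x 10 mm, in front of the organiser; origin under its centre
- peg2: the second green clothes peg, like the first
- tin: loose round shoe-polish tin with a red lid, 72 mm across, 24 mm high, beside the organiser; origin under its centre
- hanger: loose wooden clothes hanger lying flat behind the organiser, 416 mm long, 16 mm thick; origin on the shelf under the tip of its steel hook, which points to the robot; its wooden bar lies 55 to 115 mm beyond

How it is judged:
On the way, in this order (a step that is already met when the one before it is completed fails the run):
1. the lid is pushed shut (value of joint lid below 0.04 rad), for 0.2 s.
2. the orange latch is pressed down, the lid shut (value of joint lid below 0.05 rad and value of joint orange_tab above 0.008 m), for 0.1 s.
3. the blue latch is pressed down, the lid shut (value of joint lid below 0.05 rad and value of joint blue_tab above 0.008 m), for 0.1 s.
At the end, for the whole second after the job is handed in: The lid is shut (within 0.05 rad), both tabs are down at least 8 of their 10 mm, and the egg, coat hook, pegs, tin and hanger are within 20 mm of where they started (all of step 3 and value of joint orange_tab above 0.008 m and distance of each of egg, coat_hook, peg1, peg2, tin, hanger from where it was at the start of the episode below 0.02 m); the robot touches nothing.
It fails at once if a latch was pressed while the lid was open (value of joint lid above 0.08 rad and value of joint any of orange_tab, blue_tab above 0.005 m).
It fails at once if the blue latch was pressed before the orange one was down (value of joint blue_tab above 0.005 m and value of joint orange_tab below 0.007 m).
It fails at once if the lid was lifted (value of joint lid above 0.88 rad).
It fails at once if the egg, hanger, coat hook, tin or a peg was moved or lifted (distance of any of egg, coat_hook, peg1, peg2, tin, hanger from where it was at the start of the episode above 0.02 m).
It also fails if it takes over 48 s, if anything falls off the work surface, if the arm or the gripper's body presses on something with over 40 N, if the wrist force passes 120 N, or if a joint passes its speed limit or range.

### The arm

A 6-joint arm with a two-finger parallel gripper is mounted at the origin on the work surface. World frame = base frame: x ahead of the robot, y to its left, z up, the work surface at z = 0. Lengths are in m, angles in rad, forces in N, time in s.
With the tool pointing down it reaches from about 0.35 to 0.725 m from the base axis. Payload 6 kg.
Tool frame: the origin (TCP) lies where the fingers leave the gripper's body, on its centre line; the fingertips stand 73 mm ahead of it and the grasp point (between the pads) lies 54 mm ahead of it; x points along the fingers, y is the direction in which the jaws open and shut, and the axes are right-handed (so a half turn about x gives the same grasp; the last joint's range is limited). The gripper opens to 85 mm and grips with 20 to 120 N. Pads are 22 mm wide; open, the fingers measure 114 mm over their backs; the gripper's body (76 mm by 85 mm) begins 54 mm behind the grasp point. The pads swing forward as they close: fully open they stand 13 mm farther back than shut.
Start: joints at [-0.786, 0.04, 0.085, 0, -1.615, -0.334], TCP at [0.261, -0.54, 0.304] pointing down, gripper open.
Joint ranges: [-2.56, 2.56], [-1.29, 2.01], [-1.08, 1.49], [-3.29, 1.98], [-2.81, -0.18], [-2.99, 2.99]. Speed limits (rad/s): [2.57, 2.57, 3.01, 3.14, 3.14, 3.14].

### API

Orientations are given as a rotation vector (axis times angle).
In Python, from station import bot gives the robot as it stands.
- The arm moves only by the tool move_arm, never from a script. Its argument "steps" is a list of rows, each a list of 7 numbers: the shift along the tool's x, y, z in m, then the turn, a rotation vector about the tool's x, y, z in degrees, then the finger opening in m, from 0 to 0.0854. In form: [[dx, dy, dz, wx, wy, wz, jaw], ...]. A call has 1 to 20 rows; each row shifts and turns the pose as measured when the row begins, along the tool's axes as they then stand; what a row does not reach is not made up. A row lasts 1/10 s, in which the tool goes at most 50 mm and 8.59 degrees, less where a joint would pass 70% of its speed; a pose out of reach is approached as far as the arm can. A call with a gripper value outside its range is refused whole. The fingers move at their own pace and stop on an object; "newtons" is the grip in N (left out, the last holds). Time passes only in rows, so rows that do not move let the fingers close. It gives the time, the measured TCP pose, the force and the opening at its end, in the units of the state.
- bot.state(): the state, without advancing time (a new reading comes with each control period).
- bot.get_image(name): name is "scene" or "top" or "wrist"; returns a dict with "img" (480x640x3 uint8, red, green, blue), "intrinsics" (3x3 intrinsics, pixels), "cam_to_world" (4x4, takes a point from camera to world coordinates). Camera axes: x right, y up, looking along -z (the intrinsics and any distortion apply to the point x, -y, -z); pixel columns grow to the right and rows downward; lengths in m; the calibration is good to about 2 mm. A picture is of the moment at which its call begins. There is no depth.
- bot.job_done(): hands the job in, once; it reports no verdict.
Trained networks look in the newest picture that a camera, given by its name, has taken for a name from the list of things; names that differ only in an ending like _2 or _b are one class to them, and where a whole thing is asked for, a point or a joint stands for the part that bears it (a point fixed in the world has none). Each returns a list of dicts, best first, with "conf" (0 to 1); they miss things now and then, are a little off and sometimes report something else, mostly with a low value. They report only what shows in the picture. A call takes as long as a camera call.
- bot.spot_in(camera, query): "at" ([column, row] in pixels, amid what is visible of it).
The state is a dict: "time_s": time; "q": joint angles; "qvel": joint speeds; "joint_torque": joint torques, N m; "ee_pos": TCP position; "orientation": TCP orientation; "ft_force": force on the tool from outside, world axes, zero at the start; "moment": the same for the moment, N m; "opening": finger opening in m.
Only numpy, scipy, OpenCV 4.12 (cv2) and the standard library are available. Lean on these libraries where they do the work, as an engineer would, in place of code of your own. Each camera call takes 0.05 s, during which the arm holds its last target. There are 200 camera calls.

## Working session

There is one attempt and no reset: what is moved stays moved. The work goes in short steps, Python scripts to look and compute and a tool call to move; the robot and the scene stay as the last step left them, time stands still between calls to the robot, and variables do not carry over. Pictures are saved under pics/ and viewed, about 8 in all and at most 12, crops included, and the job is handed in when it is done.

Besides the shell and the picture viewer there is one more tool, called after "Emit:" in YAML: its name, and indented under it one key for each argument. move_arm: Moves the arm, as the interface text tells. Its arguments: {"type":"object","properties":{"steps":{"type":"array","items":{"type":"array","items":{"type":"number"}}},"newtons":{"type":"number"}},"required":["steps"]}

```bash
mkdir -p pics && cat > h.py <<'E'
import numpy as np, cv2
from station import bot
from scipy.spatial.transform import Rotation as R
def ray(im,px):
    K=np.array(im["intrinsics"]);T=np.array(im["cam_to_world"])
    d=np.linalg.inv(K)@[px[0],px[1],1]; d=T[:3,:3]@(d*[1,-1,-1])
    return T[:3,3],d
def atz(im,px,z):
    o,d=ray(im,px); return o+d*(z-o[2])/d[2]
def proj(im,P):
    K=np.array(im["intrinsics"]);T=np.array(im["cam_to_world"])
    c=T[:3,:3].T@(np.asarray(P)-T[:3,3]); c=c*[1,-1,-1]; u=K@c; return u[:2]/u[2]
E
python3 - <<'E'
from h import *
s=bot.state();print({k:np.round(s[k],3) for k in s})
for c in("top","scene"):
    im=bot.get_image(c);cv2.imwrite(f"pics/{c}0.png",cv2.cvtColor(im["img"],cv2.COLOR_RGB2BGR))
    print(c,np.round(im["cam_to_world"],3).tolist(),{k:v for k,v in im.items() if k not in("img","cam_to_world")})
    for q,z in(("orange_top",.136),("blue_top",.136),("lid_front",.2),("lid_hinge",.11),("egg",.036),("coat_hook",.02),("tin",.024),("peg1",.01),("hanger",.01)):
        print(c,q,[(np.round(r["at"],0).tolist(),round(r["conf"],2),np.round(atz(im,r["at"],z),3).tolist()) for r in bot.spot_in(c,q)][:3])
E
```

```text
{'time_s': np.float64(0.0), 'q': array([-0.786,  0.041,  0.084, -0.   , -1.615, -0.334]), 'qvel': array([ 0.001,  0.001, -0.001, -0.001,  0.   , -0.   ]), 'joint_torque': array([ 1.0000e-03, -3.6821e+01,  3.4741e+01,  6.9320e+00, -5.0000e-03,
        0.0000e+00]), 'ee_pos': array([ 0.261, -0.54 ,  0.303]), 'orientation': array([-0.352,  1.542,  0.355]), 'ft_force': array([0.046, 0.531, 0.615]), 'moment': array([-0.048,  0.006,  0.017]), 'opening': np.float64(0.085)}
top [[-0.024, 0.998, -0.059, 0.539], [-1.0, -0.024, 0.003, 0.078], [0.001, 0.06, 0.998, 0.832], [0.0, 0.0, 0.0, 1.0]] {'intrinsics': array([[444.72269108,   0.        , 324.3622426 ],
       [  0.        , 444.72269108, 238.51549083],
       [  0.        ,   0.        ,   1.        ]])}
top orange_top [([276.0, 300.0], 0.97, [0.486, 0.153, 0.136])]
top blue_top [([362.0, 304.0], 0.93, [0.478, 0.019, 0.136]), ([326.0, 238.0], 0.29, [0.582, 0.074, 0.136])]
top lid_front [([326.0, 233.0], 0.63, [0.584, 0.074, 0.2])]
top lid_hinge [([324.0, 240.0], 0.59, [0.579, 0.076, 0.11])]
top egg [([202.0, 265.0], 0.88, [0.546, 0.295, 0.
[... 701 characters left out ...]
        ]])}
scene orange_top [([388.0, 256.0], 0.74, [0.487, 0.172, 0.136]), ([329.0, 244.0], 0.72, [0.594, 0.127, 0.136])]
scene blue_top [([378.0, 196.0], 0.49, [0.474, 0.021, 0.136])]
scene lid_front [([327.0, 224.0], 0.77, [0.598, 0.128, 0.2]), ([411.0, 290.0], 0.19, [0.478, 0.29, 0.2])]
scene lid_hinge [([329.0, 242.0], 0.87, [0.59, 0.103, 0.11])]
scene egg [([368.0, 347.0], 0.67, [0.545, 0.304, 0.036])]
scene coat_hook []
scene tin [([311.0, 353.0], 0.75, [0.654, 0.294, 0.024])]
scene peg1 [([412.0, 288.0], 0.58, [0.424, 0.173, 0.01]), ([400.0, 232.0], 0.54, [0.417, 0.028, 0.01])]
scene hanger [([185.0, 220.0], 0.73, [0.89, -0.079, 0.01]), ([385.0, 255.0], 0.54, [0.463, 0.082, 0.01])]
```

View pics/top0.png

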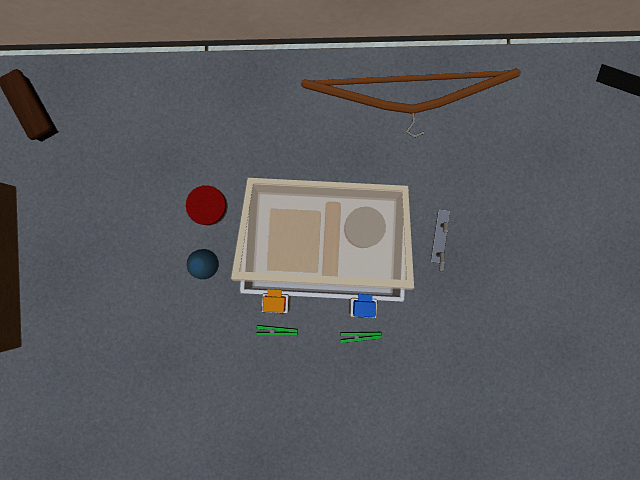

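View pics/scene0.png

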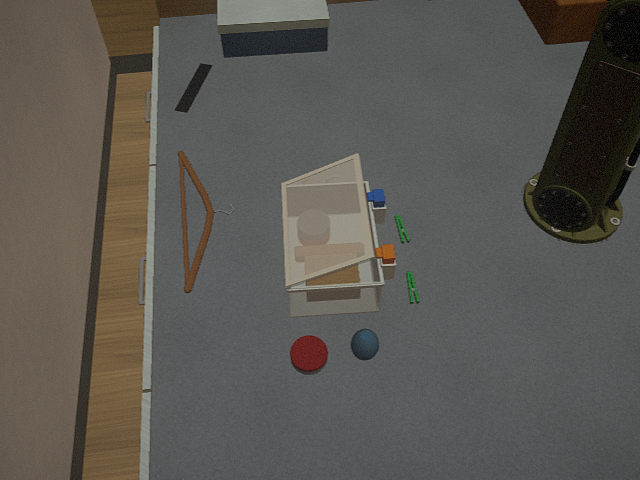

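The top view shows the lid's front edge from about (233,280) to (413,288) and its hinge edge from (248,180) to (408,186). The rim's front edge runs (241,293) to (403,300). The orange tab is near (275,303) and the blue one near (364,308), with the pegs just in front. In the scene view the lid's front right corner is at (359,154).

```bash
python3 - <<'E'
from h import *
from scipy.optimize import least_squares
t=bot.get_image("top");s=bot.get_image("scene")
a=cv2.resize(t["img"][165:325,220:425],None,fx=3.8,fy=3.4*3.8/3.4,interpolation=cv2.INTER_CUBIC)
def P(p,x,y,z): c,sn=np.cos(p[2]),np.sin(p[2]); return np.array([p[0]+c*x-sn*y,p[1]+sn*x+c*y,z])
def L(p,r,y,h=.008):
    th=p[3]; return P(p,.09-r*np.cos(th)+h*np.sin(th),y,.110+r*np.sin(th)+h*np.cos(th))
def f(p):
    o=[]
    for im,pt,px in[(t,L(p,.18,.13),(232,280)),(t,L(p,.18,-.13),(414,289)),(t,L(p,0,.13),(248,179)),(t,L(p,0,-.13),(409,186)),
      (t,P(p,-.09,.13,.11),(241,294)),(t,P(p,-.09,-.13,.11),(404,301)),(s,L(p,.18,-.13),(359,154)),(s,L(p,0,-.13),(282,183)),(s,L(p,0,.13),(288,288))]:
        o+=list(proj(im,pt)-px)
    return o
r=least_squares(f,[.58,.075,0,.5]);p=r.x;print(p,np.round(r.fun,1).reshape(-1,2).tolist())
np.save("p.npy",p)
print("lid front",L(p,.18,0))
for n,lo,hi in(("orange",(8,150,120),(22,255,255)),("blue",(105,150,120),(125,255,255))):
  for c,im,w in(("top",t,(280,320,250,390)),("scene",s,(180,275,360,400))):
    m=cv2.inRange(cv2.cvtColor(im["img"],cv2.COLOR_RGB2HSV),lo,hi);k=np.zeros_like(m);k[w[0]:w[1],w[2]:w[3]]=1
    ys,xs=np.nonzero(m*k);
    if len(xs):
      W=atz(im,(np.median(xs),np.median(ys)),.136);d=W[:2]-p[:2];cc,sn=np.cos(p[2]),np.sin(p[2])
      print(n,c,xs.min(),xs.max(),ys.min(),ys.max(),len(xs),W,"box",cc*d[0]+sn*d[1],-sn*d[0]+cc*d[1])
cv2.imwrite("pics/c1.png",cv2.cvtColor(a,cv2.COLOR_RGB2BGR))
E
```

```text
[ 0.57950522  0.07492803 -0.06928916  0.45344567] [[-0.3, 0.8], [0.3, -0.0], [-0.5, -0.0], [-1.3, 0.1], [1.0, -1.6], [-1.0, -1.4], [0.9, -1.4], [1.0, 0.0], [0.5, -2.0]]
lid front [0.51136391 0.07965705 0.19604335]
orange top 263 284 289 312 412 [0.48410838 0.15805992 0.136     ] box -0.10092346570290871 0.07632773758829986
orange scene 376 394 244 258 223 [0.48774405 0.1592038  0.136     ] box -0.09737571642649843 0.07772058433641811
blue top 354 375 294 316 408 [0.47292411 0.01695492 0.136     ] box -0.10231167331668158 -0.06521300820606665
blue scene 368 384 189 200 144 [0.47628539 0.01735526 0.136     ] box -0.0989861734792914 -0.06458091559167564
```

View pics/c1.png

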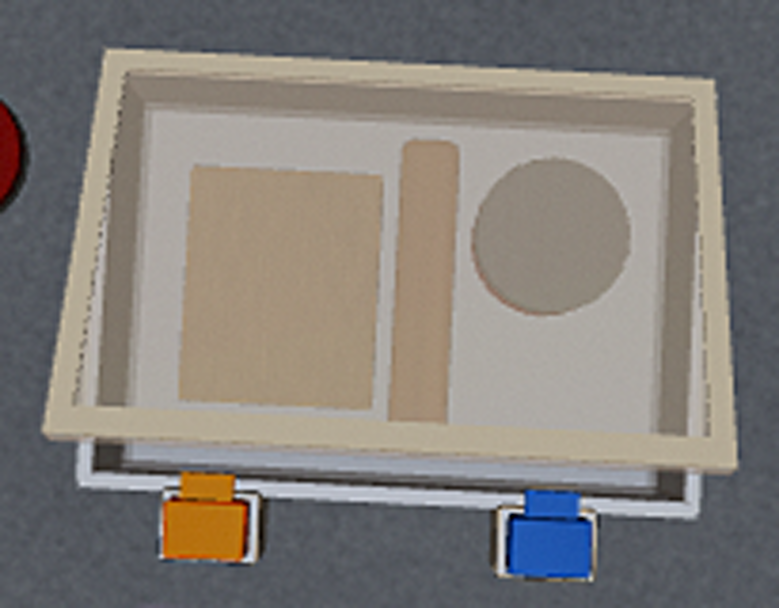

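The crop confirms it: the orange tab's block centre is at pixel (274,304.5) and the blue's at (365,308), each about 105 mm in front of the organiser's centre. Their small hooks reach back over the rim. The lid is at about 0.45 rad.

```bash
cat >> h.py <<'E'
p=np.load("p.npy")
def box(x,y,z):
    c,s=np.cos(p[2]),np.sin(p[2]); return np.array([p[0]+c*x-s*y,p[1]+s*x+c*y,z])
def togo(target):
    "target TCP world; tool down, tool y along box y (or -y)"
    s=bot.state();M=R.from_rotvec(s["orientation"]);m=M.as_matrix()
    best=None
    for k in(1,-1):
        x=np.array([0,0,-1.]);y=k*np.array([-np.sin(p[2]),np.cos(p[2]),0]);G=R.from_matrix(np.c_[x,y,np.cross(x,y)])
        w=np.degrees((M.inv()*G).as_rotvec())
        if best is None or np.linalg.norm(w)<np.linalg.norm(best[0]): best=(w,G)
        print("  turn",w.round(1))
    d=np.array(target)-s["ee_pos"]
    print("t",s["time_s"],"pos",np.round(s["ee_pos"],4),"F",np.round(s["ft_force"],1),"op",s["opening"],"q",np.round(s["q"],2))
    print("  shift after turn",best[1].inv().apply(d).round(4),"before",(m.T@d).round(4),"world",d.round(4))
E
python3 - <<'E'
from h import *
t=bot.get_image("top")
print(atz(t,(274.2,304.5),.136),atz(t,(364.9,308.2),.136),box(-.105,.076,.136),box(-.105,-.065,.136))
togo(box(-.045,0,.30))
E
```

```text
[0.4802068  0.15626517 0.136     ] [0.47104111 0.01561289 0.136     ] [0.48001894 0.15801521 0.136     ] [0.47025698 0.01735354 0.136     ]
  turn [29.8 -0.  -0. ]
  turn [-150.2    0.    -0. ]
t 1.15 pos [ 0.2614 -0.54    0.3039] F [ 0.5  1.1 -0.1] op 0.08558822840501255 q [-0.79  0.04  0.08  0.   -1.62 -0.33]
  shift after turn [0.0039 0.6355 0.2298] before [0.0039 0.4373 0.5152] world [ 0.2732  0.6181 -0.0039]
```

Emit:
move_arm:
  steps:
    - [-0.008, 0, 0, 7.45, 0, 0, 0]
    - [-0.008, 0, 0, 7.45, 0, 0, 0]
    - [-0.008, 0, 0, 7.45, 0, 0, 0]
    - [-0.006, 0, 0, 7.45, 0, 0, 0]
    - [0, 0.0425, 0.0155, 0, 0, 0, 0]
    - [0, 0.0425, 0.0155, 0, 0, 0, 0]
    - [0, 0.0425, 0.0155, 0, 0, 0, 0]
    - [0, 0.0425, 0.0155, 0, 0, 0, 0]
    - [0, 0.0425, 0.0155, 0, 0, 0, 0]
    - [0, 0.0425, 0.0155, 0, 0, 0, 0]
    - [0, 0.0425, 0.0155, 0, 0, 0, 0]
    - [0, 0.0425, 0.0155, 0, 0, 0, 0]
    - [0, 0.0425, 0.0155, 0, 0, 0, 0]
    - [0, 0.0425, 0.0155, 0, 0, 0, 0]
    - [0, 0.0425, 0.0155, 0, 0, 0, 0]
    - [0, 0.0425, 0.0155, 0, 0, 0, 0]
    - [0, 0.0425, 0.0155, 0, 0, 0, 0]
    - [0, 0.0425, 0.0155, 0, 0, 0, 0]

```text
time_s: 2.95
ee_pos: [0.539, 0.0502, 0.3371]
orientation: [0.082, 1.564, -0.075]
ft_force: [1.6, -0.2, -0.4]
opening: 0.0
```

```bash
python3 -c "
from h import *
togo(box(-.045,0,.27))"
```

```text
turn [-1.8  0.3 -0.2]
  turn [178.2  -0.4  -0.5]
t 2.95 pos [0.539  0.0502 0.3371] F [ 1.6 -0.2 -0.4] op 3.5976626474851984e-05 q [ 0.46 -0.11 -0.   -0.   -1.67 -2.13]
  shift after turn [ 0.0671  0.0275 -0.0064] before [ 0.0672  0.027  -0.0076] world [-0.0044  0.0278 -0.0671]
```

Emit:
move_arm:
  steps:
    - [0.022, 0.0275, -0.0065, -1.8, 0, 0, 0]
    - [0.025, 0, 0, 0, 0, 0, 0]
    - [0.02, 0, 0, 0, 0, 0, 0]
    - [0.012, 0, 0, 0, 0, 0, 0]
    - [0.012, 0, 0, 0, 0, 0, 0]
    - [0.012, 0, 0, 0, 0, 0, 0]
    - [0.012, 0, 0, 0, 0, 0, 0]
    - [0.01, 0, 0, 0, 0, 0, 0]
    - [0.008, 0, 0, 0, 0, 0, 0]
    - [0.005, 0, 0, 0, 0, 0, 0]
    - [0, 0, 0, 0, 0, 0, 0]

```text
time_s: 4.05
ee_pos: [0.5383, 0.0853, 0.1935]
orientation: [0.053, 1.561, -0.045]
ft_force: [0.0, -0.9, -0.1]
opening: 0.0001
```

```bash
python3 -c "
from h import *
togo(box(-.045,0,.19))"
```

```text
turn [ 0.4  0.5 -0.3]
  turn [-179.6    0.5    0.8]
t 4.05 pos [0.5383 0.0853 0.1935] F [ 0.  -0.9 -0.1] op 0.00011704410608061047 q [ 0.53 -0.1  -0.25  0.   -1.41 -2.16]
  shift after turn [ 0.0035 -0.0075 -0.0032] before [ 0.0034 -0.0075 -0.0033] world [-0.0037 -0.0072 -0.0035]
```

Emit:
move_arm:
  steps:
    - [0.003, 0, 0, 0, 0, 0, 0]
    - [0.003, 0, 0, 0, 0, 0, 0]
    - [0.002, 0, 0, 0, 0, 0, 0]
    - [0, 0, 0, 0, 0, 0, 0]

```text
time_s: 4.45
ee_pos: [0.5387, 0.0854, 0.1915]
orientation: [0.052, 1.557, -0.043]
ft_force: [0.8, 0.8, 0.1]
opening: 0.0
```

```bash
python3 -c "
from h import *
togo(box(-.045,0,.19))
im=bot.get_image('scene');cv2.imwrite('pics/s2.png',cv2.cvtColor(cv2.resize(im['img'][110:330,230:450],None,fx=2.7,fy=2.7),cv2.COLOR_RGB2BGR))"
```

```text
turn [ 0.5  0.7 -0.3]
  turn [-179.5    0.5    1.2]
t 4.45 pos [0.5387 0.0854 0.1915] F [0.8 0.8 0.1] op 2.9249035941423453e-05 q [ 0.53 -0.1  -0.26  0.   -1.4  -2.16]
  shift after turn [ 0.0015 -0.0076 -0.0036] before [ 0.0014 -0.0076 -0.0037] world [-0.0041 -0.0074 -0.0015]
```

View pics/s2.png

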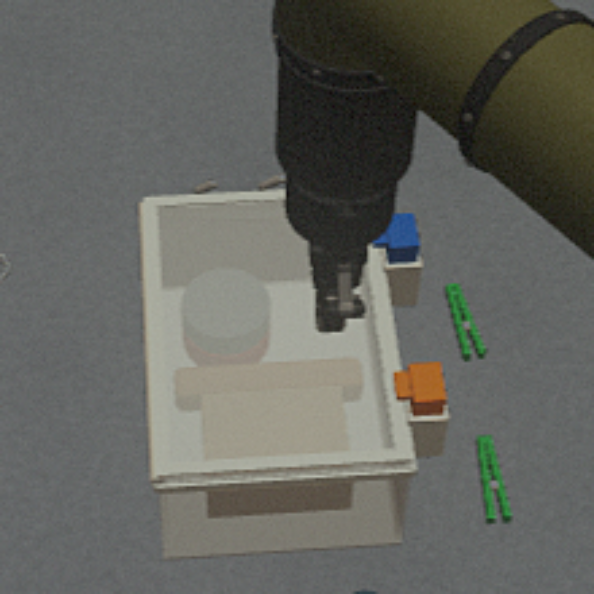

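The lid looks nearly flat on the rim, with both tabs still up. The force reads about 0 so the lid may not be fully seated, and I'll press harder.

Emit:
move_arm:
  steps:
    - [0.006, 0, 0, 0, 0, 0, 0]
    - [0.006, 0, 0, 0, 0, 0, 0]
    - [0.006, 0, 0, 0, 0, 0, 0]

```text
time_s: 4.8
ee_pos: [0.5389, 0.0854, 0.1902]
orientation: [0.049, 1.549, -0.041]
ft_force: [-21.9, 1.8, 31.1]
opening: 0.0001
```

The lid is seated: 31 N up at a tip height of 0.117 m. I'll hold briefly, then retract.

Emit:
move_arm:
  steps:
    - [0.003, 0, 0, 0, 0, 0, 0]
    - [-0.003, 0, 0, 0, 0, 0, 0]
    - [-0.02, 0, 0, 0, 0, 0, 0]
    - [-0.03, 0, 0, 0, 0, 0, 0]
    - [-0.015, 0, 0, 0, 0, 0, 0]
    - [0, 0, 0, 0, 0, 0, 0]

```text
time_s: 5.4
ee_pos: [0.5373, 0.0853, 0.2588]
orientation: [0.049, 1.548, -0.04]
ft_force: [0.3, 0.7, -0.8]
opening: -0.0
```

```bash
python3 -c "
from h import *
togo(box(-.106,.076,.235))"
```

```text
turn [ 0.7  1.3 -0.3]
  turn [-179.3    0.5    2. ]
t 5.4 pos [0.5373 0.0853 0.2588] F [ 0.3  0.7 -0.8] op -2.6500865369791966e-05 q [ 0.53 -0.13 -0.16  0.01 -1.51 -2.16]
  shift after turn [ 0.0238  0.0686 -0.0631] before [ 0.0228  0.0692 -0.0628] world [-0.0582  0.0728 -0.0238]
```

Emit:
move_arm:
  steps:
    - [0, 0.023, -0.021, 0.7, 1.3, -0.3, 0]
    - [0, 0.023, -0.021, 0, 0, 0, 0]
    - [0, 0.0225, -0.021, 0, 0, 0, 0]
    - [0.01, 0, 0, 0, 0, 0, 0]
    - [0.01, 0, 0, 0, 0, 0, 0]
    - [0, 0, 0, 0, 0, 0, 0]

```text
time_s: 6.0
ee_pos: [0.4761, 0.1595, 0.2282]
orientation: [0.055, 1.58, -0.059]
ft_force: [0.3, -0.1, -0.7]
opening: 0.0001
```

```bash
python3 -c "
from h import *
togo(box(-.106,.076,.199))
im=bot.get_image('scene');cv2.imwrite('pics/s3.png',cv2.cvtColor(cv2.resize(im['img'][110:330,230:450],None,fx=2.7,fy=2.7),cv2.COLOR_RGB2BGR))"
```

```text
turn [-0.2 -0.6  0.2]
  turn [179.8   0.3   0.9]
t 6.0 pos [0.4761 0.1595 0.2282] F [ 0.3 -0.1 -0.7] op 0.00010181330439831753 q [ 0.72 -0.21 -0.29 -0.01 -1.5  -2.37]
  shift after turn [ 0.0292 -0.0012  0.003 ] before [ 0.0291 -0.0011  0.0033] world [ 0.0029 -0.0014 -0.0292]
```

View pics/s3.png

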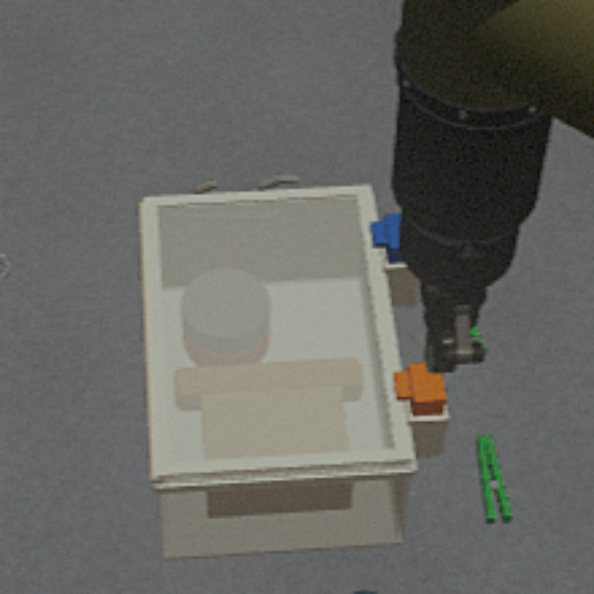

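The lid lies flat and the fingertips are just above the orange tab, at crop pixel (440,370). I'll check both against the calibration.

```bash
python3 -c "
from h import *
im=bot.get_image('scene')
f=lambda P:((proj(im,P)-[230,110])*2.7).round(0)
print('lid front L shut',f(box(-.09,.13,.118)),'if .1rad',f(box(-.0892,.13,.136)),'hinge R',f(box(.09,-.13,.118)),'front R',f(box(-.09,-.13,.118)))
e=bot.state()['ee_pos'];m=R.from_rotvec(bot.state()['orientation']).as_matrix();print('tip',f(e+.073*m[:,0]),'orange top',f(box(-.105,.076,.136)))"
```

```text
lid front L shut [419. 457.] if .1rad [420. 443.] hinge R [147. 196.] front R [373. 183.]
tip [440. 361.] orange top [431. 378.]
```

The check agrees with a shut lid: the corner is at (416,462), predicted (419,457). Now pressing orange.

Emit:
move_arm:
  steps:
    - [0.008, -0.001, 0.003, 0, -0.6, 0, 0]
    - [0.008, 0, 0, 0, 0, 0, 0]
    - [0.006, 0, 0, 0, 0, 0, 0]
    - [0.006, 0, 0, 0, 0, 0, 0]
    - [0.005, 0, 0, 0, 0, 0, 0]
    - [0.004, 0, 0, 0, 0, 0, 0]

```text
time_s: 6.7
ee_pos: [0.4813, 0.1569, 0.1985]
orientation: [0.058, 1.562, -0.059]
ft_force: [-19.3, 0.9, 28.2]
opening: 0.0001
```

Emit:
move_arm:
  steps:
    - [0.003, 0, 0, 0, 0, 0, 0]
    - [0, 0, 0, 0, 0, 0, 0]
    - [-0.02, 0, 0, 0, 0, 0, 0]
    - [-0.02, 0, 0, 0, 0, 0, 0]
    - [0, 0, 0, 0, 0, 0, 0]

```text
time_s: 7.2
ee_pos: [0.4806, 0.1567, 0.2393]
orientation: [0.057, 1.56, -0.058]
ft_force: [-0.4, 0.8, 0.1]
opening: -0.0001
```

```bash
python3 -c "
from h import *
togo(box(-.106,-.065,.235))"
```

```text
turn [-0.2  0.6 -0. ]
  turn [179.8  -0.   -0.9]
t 7.2 pos [0.4806 0.1567 0.2393] F [-0.4  0.8  0.1] op -6.482280164042231e-05 q [ 0.72 -0.22 -0.28  0.01 -1.51 -2.36]
  shift after turn [ 0.0043 -0.1398 -0.0017] before [ 0.0042 -0.1398 -0.0011] world [-0.0113 -0.1393 -0.0043]
```

Emit:
move_arm:
  steps:
    - [0, -0.035, 0, 0, 0.6, 0, 0]
    - [0, -0.035, 0, 0, 0, 0, 0]
    - [0, -0.035, 0, 0, 0, 0, 0]
    - [0, -0.034, -0.001, 0, 0, 0, 0]
    - [0.008, 0, 0, 0, 0, 0, 0]
    - [0, 0, 0, 0, 0, 0, 0]

```text
time_s: 7.8
ee_pos: [0.4682, 0.0138, 0.2246]
orientation: [0.056, 1.575, -0.057]
ft_force: [-0.5, -0.2, -0.3]
opening: -0.0002
```

```bash
python3 -c "
from h import *
togo(box(-.106,-.065,.199))
im=bot.get_image('scene');cv2.imwrite('pics/s4.png',cv2.cvtColor(cv2.resize(im['img'][110:330,230:450],None,fx=2.7,fy=2.7),cv2.COLOR_RGB2BGR))"
```

```text
turn [-0.2 -0.3  0.1]
  turn [1.798e+02 1.000e-01 5.000e-01]
t 7.8 pos [0.4682 0.0138 0.2246] F [-0.5 -0.2 -0.3] op -0.00016013199023523608 q [ 0.46 -0.31 -0.38 -0.   -1.51 -2.1 ]
  shift after turn [0.0256 0.0037 0.0008] before [0.0256 0.0037 0.0009] world [ 0.0011  0.0036 -0.0256]
```

View pics/s4.png

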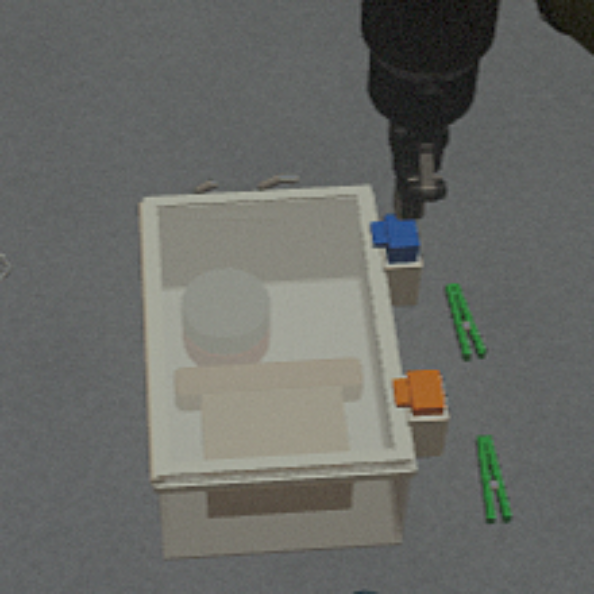

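The orange tab now sits lower on its housing, at (427,392) against about (427,384) before. The lid is flat, the pegs haven't moved, and the fingers are over the blue tab at (402,230). Pressing blue.

Emit:
move_arm:
  steps:
    - [0.006, 0.0035, 0.001, 0, 0, 0, 0]
    - [0.007, 0, 0, 0, 0, 0, 0]
    - [0.006, 0, 0, 0, 0, 0, 0]
    - [0.006, 0, 0, 0, 0, 0, 0]
    - [0.005, 0, 0, 0, 0, 0, 0]
    - [0.004, 0, 0, 0, 0, 0, 0]

```text
time_s: 8.45
ee_pos: [0.4705, 0.0193, 0.1985]
orientation: [0.048, 1.569, -0.055]
ft_force: [-16.4, 2.0, 25.9]
opening: -0.0002
```

Emit:
move_arm:
  steps:
    - [0.003, 0, 0, 0, 0, 0, 0]
    - [0, 0, 0, 0, 0, 0, 0]
    - [-0.02, 0, 0, 0, 0, 0, 0]
    - [-0.04, 0, 0, 0, 0, 0, 0]
    - [-0.04, 0, 0, 0, 0, 0, 0]
    - [0, -0.04, 0, 0, 0, 0, 0]
    - [0, -0.04, 0, 0, 0, 0, 0]
    - [0, -0.04, 0, 0, 0, 0, 0]
    - [0, -0.04, 0, 0, 0, 0, 0]
    - [0, 0, 0, 0, 0, 0, 0]

```text
time_s: 9.45
ee_pos: [0.4606, -0.1408, 0.2981]
orientation: [0.042, 1.569, -0.045]
ft_force: [0.2, 0.3, -0.5]
opening: -0.0
```

```bash
python3 -c "
from h import *
im=bot.get_image('scene');cv2.imwrite('pics/s5.png',cv2.cvtColor(cv2.resize(im['img'][110:380,170:450],None,fx=2.2,fy=2.2),cv2.COLOR_RGB2BGR))
for c,q,z in(('top','egg',.036),('top','tin',.024),('top','peg1',.01),('top','coat_hook',.02),('top','hanger',.01)):
    i=bot.get_image(c); print(q,[(np.round(r['at'],0),round(r['conf'],2),atz(i,r['at'],z).round(3)) for r in bot.spot_in(c,q)][:2])
"
```

```text
egg [(array([202., 265.]), 0.81, array([0.544, 0.294, 0.036])), (array([276., 304.]), 0.27, array([0.472, 0.164, 0.036]))]
tin [(array([207., 207.]), 0.84, array([0.651, 0.288, 0.024]))]
peg1 [(array([276., 330.]), 0.68, array([0.424, 0.167, 0.01 ])), (array([358., 335.]), 0.6, array([0.41 , 0.018, 0.01 ]))]
coat_hook [(array([438., 238.]), 0.67, array([ 0.584, -0.132,  0.02 ]))]
hanger [(array([414.,  79.]), 0.65, array([ 0.886, -0.101,  0.01 ]))]
```

View pics/s5.png

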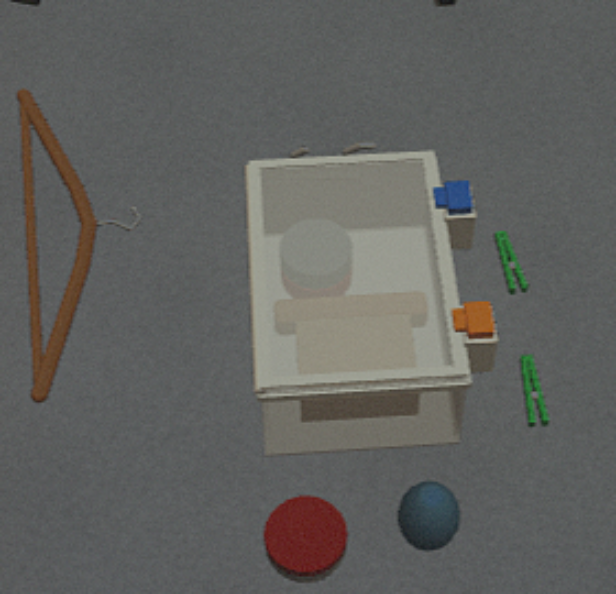

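The picture shows the lid flat, both tabs down alike (blue at (459,197), orange at (480,320)), the loose things unmoved and the arm clear.

```bash
python3 -c "
from station import bot
print(bot.job_done())"
```

```text
the job is handed in; nothing more can be done
None
```

The organiser is closed up and I handed the job in; the robot's clock read 9.45 s after the last move. With closed fingers I pushed the lid shut, then pressed the orange latch down, then the blue one. The hand-in reported no verdict.

- **Lid:** the last push met about 31 N with the fingertips at 0.117 m, and the shut lid's top should be at 0.118 m. In the later pictures the lid lies flat on the rim.
- **Latches:** each press ended at its stop, orange at about 28 N and blue at about 26 N. The tip height was 0.1255 m both times, against 0.126 m for fully down, and both tabs sit low in the last picture.
- **Loose things:** the egg, tin, coat hook, pegs and hanger were found within about 12 mm of where they were first seen. The largest difference, 12 mm on one peg, looks like detector scatter, as the pictures show nothing moved.
- **Robot:** it stands clear of everything, with no contact force.

Two things differed from plan. The first lid press stopped about 2 mm high with almost no force, so I pressed again harder. The measured lid corner was also about 2 pixels off the predicted shut position, within what the calibration and reading the pixel allow.

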